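Set a sine plate to 20 degrees on a gauge block stack

TASK

Set the sine plate to 20 degrees: tip its free end up, stand the one right gauge block stack of the three upright and squarely on the base under the middle of the free roller, then press the plate down gently until the roller bears on the stack. Leave the other two stacks, the small box and the mallet where they are.

Things in the scene. Friction and masses are not known exactly. Their poses are not given: they have to be found in the camera images.
- sine_base: Base of the sine plate: dark ground steel slab 197 x 84 x 16 mm screwed to the bench. Origin: at bench level under the hinge axis; +x to the free end, y parallel to the hinge axis and rollers, z up. Spans x = -25 to 172 mm, y = -42 to 42 mm, flat top at z = 16 mm. Hinge axis at x = 0, z = 28.5 mm. Beyond the plate's free end (x = 122 to 172 mm) its top is a bare landing.
- plate (a joint): Angle of the sine plate about the hinge (rad): 0 = flat, grows as the free end rises, stop at 0.75; starts flat or up to 5 degrees raised. The lock is nipped up, so the plate stays where it is left: about 10 N upwards at the free end raises it, about 2 to 3 N downwards there lowers it.
- lip (a point): Middle of the lower edge of the plate's free end. Plate: aluminium, 84 mm wide, 12 mm thick, end 122 mm from the hinge axis; underside 11.5 mm, top 23.5 mm above the line through the roller centres, so when flat the underside is 24 mm above the base. Axes as the base's, tilted with the plate. The last 9 mm overhang the roller and can be lifted from below. A steel stop rail stands at its hinge end.
- roller (a point): Free roller, steel, 25 mm diameter, 76 mm long, fixed under the plate parallel to the hinge. This point: its centre, 100 mm from the hinge axis (the hinge roller has the same diameter, so stack height = 100 mm x sine of the angle). Lying flat it rests on the base. With the plate at 20 degrees its centre is at x = 94 mm of the base.
- landing (a point): Point on top of the base, in the middle of its landing beyond the plate's free end, at x = 148 mm, z = 16 mm of the base.
- quadrant (a point): Slotted steel lock quadrant standing on the y = -45 to -50 mm side of the base (x = 25 to 87 mm of the base, up to 103 mm above the bench); this point is low on it, at hinge height. A 22 mm black lock knob on the plate's edge runs along it, out to y = -64 mm. The lock is already set.
- stack_low: Stack of square steel gauge blocks wrung into one piece, 24 x 24 mm, 25.9 mm tall, about 0.12 kg. Origin: centre of its underside, z up. Stands on the cork mat.
- stack_mid: The same, 34.2 mm tall, about 0.15 kg.
- stack_tall: The same, 42.3 mm tall, about 0.19 kg.
- mat: Cork mat 215 x 80 x 4 mm lying on the bench, origin at the centre of its underside, x along its length. The three stacks stand upright in a row on it, 66 mm apart, in any order, their sides roughly parallel to its edges.
- card_box: Small open box 110 x 85 x 34 mm with found pieces in it, a bystander. Origin: centre of its underside.
- mallet: Wooden mallet, 220 mm long, lying on the bench, a bystander.
Mind the look-alikes: they are no part of the job. There is more than one size of the sine_base; the job needs the larger. Leave any blue look-alike of the stack_mid alone.

How it is judged (in metres and radians):
On the way, in this order (a step that is already met when the one before it is completed fails the run):
1. the plate is tipped up far enough to let the stack in (value of joint plate above 0.352 rad), for 0.2 s.
2. the 34.2 mm stack stands on the base under the raised roller (x of stack_mid in the frame of sine_base between 0.084 and 0.104 m and z of stack_mid in the frame of sine_base below 0.019 m and angle between stack_mid's own z axis and vertical below 0.05 rad), for 0.1 s.
At the end, for the whole second after the job is handed in: The plate is at 20 degrees (within 0.6), its free roller bearing on the 34.2 mm stack (over 0.7 N), which stands upright, at rest, 85 to 103 mm from the hinge axis, within 18 mm of the roller's middle, square within 11 degrees; the other two stacks stand within 15 mm of their start (value of joint plate between 0.3386 and 0.3595 rad and contact force between plate and stack_mid above 0.7 N and x of stack_mid in the frame of sine_base between 0.085 and 0.103 m and y of stack_mid in the frame of sine_base between -0.018 and 0.018 m and angle between stack_mid's own z axis and vertical below 0.03 rad and (angle between the x axis of stack_mid and the x axis of sine_base, either way round below 0.2 rad or angle between the x axis of stack_mid and the y axis of sine_base, either way round below 0.2 rad) and linear speed of stack_mid below 0.005 m/s and velocity of joint plate between -0.01 and 0.01 rad/s and distance of each of stack_low, stack_tall from where it was at the start of the episode below 0.015 m and angle between each of stack_low, stack_tall's own z axis and vertical below 0.05 rad); the robot touches nothing.
It fails at once if the roller is forced hard onto a gauge stack (over 60 N) (contact force between plate and stack_mid above 60 N or contact force between plate and stack_low above 60 N or contact force between plate and stack_tall above 60 N).
It fails at once if one of the other two stacks is knocked over or shoved away (distance of any of stack_low, stack_tall from where it was at the start of the episode above 0.02 m).
It fails at once if the small box or the mallet is pushed about (distance of any of card_box, mallet from where it was at the start of the episode above 0.03 m).
It also fails if it takes over 67 s, if anything falls off the work surface, if the arm or the gripper's body presses on something with over 40 N, if the wrist force passes 120 N, or if a joint passes its speed limit or range.

ROBOT

A 6-joint arm with a two-finger parallel gripper is mounted at the origin on the work surface. World frame = base frame: x ahead of the robot, y to its left, z up, the work surface at z = 0. Lengths are in m, angles in degrees, forces in N, time in s.
With the tool pointing down it reaches from about 0.35 to 0.975 m from the base axis. Payload 17.4 kg.
Tool frame: the origin (TCP) lies midway between the tips of the shut fingers; the grasp point (between the pads) lies 19 mm behind it; z points along the fingers, y is the line along which they close (so a half turn about z gives the same grasp; the last joint's range is limited). The gripper opens to 85 mm and grips with 20 to 120 N. Pads are 22 mm wide; open, the fingers measure 114 mm over their backs; the gripper's body (76 mm by 85 mm) begins 54 mm behind the grasp point. The pads swing forward as they close: fully open they stand 13 mm farther back than shut.
Start: joints at [-77.796, 6.646, 82.598, -0, 90.757, -2.166], TCP at [0.168, -0.654, 0.231] pointing down, gripper open.
Joint ranges: [-162.19, 162.19], [-47.58, 125.68], [4.15, 143.07], [-65.23, 245.23], [0.69, 171.88], [-170.13, 170.13]. Speed limits (degrees/s): [108.29, 108.29, 127.2, 180, 180, 180].

INTERFACE

Orientations are given as [roll, pitch, yaw] about the fixed x, y, z axes, in that order (R = Rz(yaw) Ry(pitch) Rx(roll)).
In Python, from station import arm gives the robot as it stands.
- The arm moves only by the tool servo_tool, never from a script. Its arguments are lists of equal length, an entry for each row: "linear": the shift along the tool's x, y, z in mm, a list of three; "rotation": the turn, a rotation vector about the tool's x, y, z in degrees, a list of three; "gripper": the opening, from 0 (shut) to 1 (fully open). A call has 1 to 12 rows; each row is the pose to reach, as a shift and turn from the pose commanded when the call began, along the tool's axes at that moment; what a row does not reach only later rows make up. A row lasts 1/12 s, in which the tool goes at most 41.7 mm and 7.16 degrees, less where a joint would pass 70% of its speed; a pose out of reach is approached as far as the arm can. A call with a gripper value outside its range is refused whole. The fingers move at their own pace and stop on an object; "newtons" is the grip in N (left out, the last holds). Time passes only in rows, so rows that repeat a pose let the fingers close. It gives the time, the measured TCP pose, the force, the opening and the grip force at its end, in the units of the state.
- arm.observe(): the state, without advancing time (a new reading comes with each control period).
- arm.capture(name): name is "scene" or "side" or "wrist"; returns a dict with "pixels" (400x640x3 uint8, blue, green, red), "vfov" (degrees; the focal length in pixels is half the picture's height over the tangent of half this angle, whatever the lens; pixels are square), "cx", "cy" (the principal point, pixels), "origin" and "attitude" of the camera in the world. Camera axes: x right, y down, z forward; pixel columns grow to the right and rows downward; lengths in m; the calibration is good to about 2 mm. A picture is of the moment at which its call begins. There is no depth.
- arm.close_job(): hands the job in; it is judged then, once.
Trained networks look in a picture, given as the dict that the camera call returned (one of the last four; its "shot" number tells which), for a name from the list of things; names that differ only in an ending like _2 or _b are one class to them, and where a whole thing is asked for, a point or a joint stands for the part that bears it (a point fixed in the world has none). Each returns a list of dicts, best first, with "score" (0 to 1); they miss things now and then, are a little off and sometimes report something else, mostly with a low value. They report only what shows in the picture. A call takes as long as a camera call. They do not tell look-alikes from the thing itself.
- arm.find_in(picture, query): "location" ([x, y, z] in m, in the coordinates of the camera as it stood for that picture, good to about 4 mm: the middle of the surface that is visible of it).
The state is a dict: "time_s": time; "q": joint angles; "dq": joint speeds; "joint_efforts": joint torques, N m; "tcp_pos": TCP position; "tool_rot": TCP orientation; "ft_force": force on the tool from outside, world axes, zero at the start; "ft_torque": the same for the moment, N m; "finger_gap": opening from 0.0 (shut) to 1.0 (fully open); "grasp_force": force on a finger pad.
Only numpy, scipy, OpenCV 4.12 (cv2) and the standard library are available. Lean on these libraries where they do the work, as an engineer would, in place of code of your own. Each camera call takes 0.05 s, during which the arm holds its last target. There are 200 camera calls.

## Working session

There is one attempt and no reset: what is moved stays moved. The work goes in short steps, Python scripts to look and compute and a tool call to move; the robot and the scene stay as the last step left them, time stands still between calls to the robot, and variables do not carry over. Pictures are saved under pics/ and viewed, at most 10 in all, crops included, and the job is handed in when it is done.

Besides the shell and the picture viewer there is one more tool, called after ">>>" as a command line: name --argument value ..., lists and objects as JSON in quotes. servo_tool: Moves the arm, as the interface text tells. Its arguments: {"type":"object","properties":{"linear":{"type":"array","items":{"type":"array","items":{"type":"number"}}},"rotation":{"type":"array","items":{"type":"array","items":{"type":"number"}}},"gripper":{"type":"array","items":{"type":"number"}},"newtons":{"type":"number"}},"required":["linear","rotation","gripper"]}

```bash
mkdir -p pics
cat > h.py <<'E'
import numpy as np, cv2
from scipy.spatial.transform import Rotation as R
from station import arm
def att(c):
    a=np.array(c["attitude"],float)
    return a if a.shape==(3,3) else R.from_euler('xyz',a,degrees=True).as_matrix() if a.size==3 else R.from_quat(a).as_matrix()
def world(c,p): return np.array(c["origin"])+att(c)@np.array(p)
def foc(c): return 200/np.tan(np.radians(c["vfov"])/2)
def proj(c,P):
    p=att(c).T@(np.array(P)-c["origin"]); return foc(c)*p[:2]/p[2]+[c["cx"],c["cy"]]
def ray(c,uv,z):
    d=att(c)@np.array([(uv[0]-c["cx"])/foc(c),(uv[1]-c["cy"])/foc(c),1]); o=np.array(c["origin"])
    return o+d*(z-o[2])/d[2]
E
python3 - <<'E'
from h import *
for n in ["scene","side","wrist"]:
    c=arm.capture(n); cv2.imwrite(f"pics/{n}0.png",c["pixels"])
    print(n,np.round(c["origin"],3),c["attitude"],c["vfov"],c["cx"],c["cy"])
    for q in ["sine_base","lip","roller","landing","quadrant","stack_low","stack_mid","stack_tall","mat","card_box","mallet"]:
        for d in arm.find_in(c,q)[:3]:
            w=world(c,d["location"]); print(q,round(d["score"],2),np.round(w,3),np.round(proj(c,w)))
print(arm.observe())
E
```

```text
scene [ 1.096 -0.556  0.774] [-131.18604716   -0.14920751   45.9191885 ] 48.656629380863244 308.4384643057092 198.48818121215223
sine_base 0.86 [0.423 0.073 0.035] [302. 179.]
sine_base 0.56 [ 0.609 -0.004  0.052] [332. 224.]
lip 0.85 [0.421 0.085 0.038] [304. 176.]
roller 0.98 [0.414 0.085 0.04 ] [303. 175.]
roller 0.56 [0.598 0.026 0.055] [338. 215.]
landing 0.74 [0.418 0.071 0.039] [300. 178.]
landing 0.57 [ 0.608 -0.003  0.053] [333. 224.]
quadrant 0.89 [ 0.611 -0.003  0.052] [334. 224.]
quadrant 0.59 [0.424 0.063 0.038] [299. 180.]
stack_low 0.45 [ 0.563 -0.283  0.03 ] [223. 286.]
stack_mid 0.59 [ 0.508 -0.14   0.03 ] [260. 238.]
stack_mid 0.58 [ 0.501 -0.252  0.033] [218. 261.]
stack_tall 0.58 [ 0.432 -0.262  0.036] [197. 245.]
mat 0.83 [ 0.517 -0.272  0.005] [217. 278.]
mat 0.28 [ 0.609 -0.003  0.053] [333. 224.]
card_box 0.96 [0.63  0.268 0.021] [408. 187.]
mallet 0.88 [0.462 0.303 0.023] [368. 154.]
mallet 0.65 [0.597 0.027 0.052] [338. 215.]
side [ 0.277 -0.749  0.529] [-120.35344275    0.31540359  -17.34848268] 53.58562488237545 314.93965303109456 205.2023479920252
sine_ba
[... 980 characters left out ...]
9677 195.48724481375913
{'time_s': 1.8, 'q': array([-7.77967531e+01,  6.64740823e+00,  8.26001234e+01, -5.09023946e-04,
        9.07562284e+01, -2.16625767e+00]), 'dq': array([ 0.09286458,  0.05536077,  0.00892373,  0.03773717, -0.0114155 ,
       -0.05799604]), 'joint_efforts': array([-1.17452935e-03, -7.31732869e+01, -6.32637334e+01, -1.12911828e-04,
        6.72401020e-04,  5.69769128e-06]), 'tcp_pos': array([ 0.16749953, -0.65387998,  0.2312628 ]), 'tool_rot': array([-1.79996223e+02,  3.66488475e-04,  1.43694979e+01]), 'ft_force': array([0.38534257, 0.73711241, 0.42811809]), 'ft_torque': array([ 0.00057255, -0.01091384,  0.01896924]), 'grasp_force': 0.0, 'finger_gap': 1.0034699785442631}
```

View pics/scene0.png

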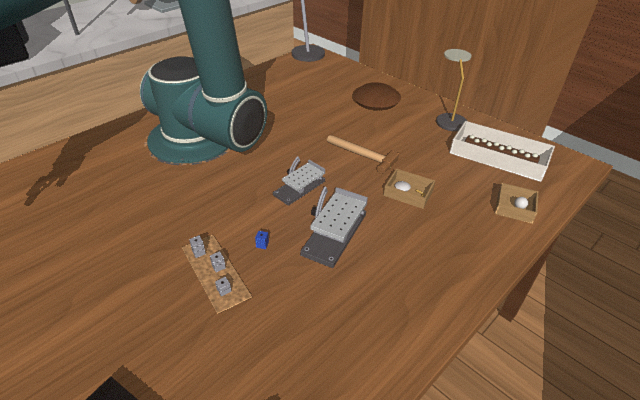

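View pics/side0.png

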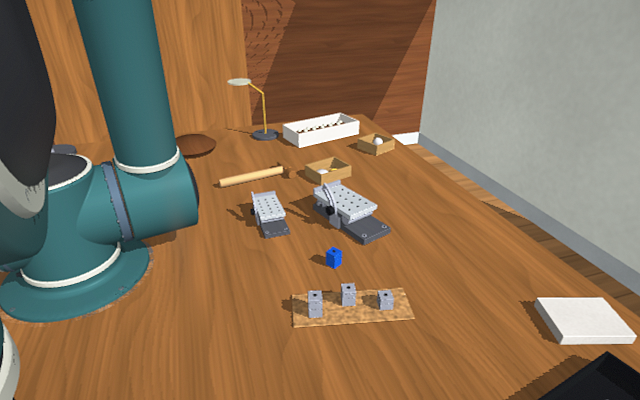

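The larger sine plate is at scene px (335,224), with its landing pointing towards the mat at (320,250). The stacks are at (197,245) tall, (218,261) mid and (223,286) low, and the blue decoy is at (262,240). I'll move the wrist camera over the work for precise measurement.

>>> servo_tool --linear '[[39,-33,-3],[78,-67,-5],[117,-100,-8],[155,-134,-10],[194,-167,-13],[233,-200,-15],[272,-234,-18],[310,-267,-20],[349,-300,-23],[388,-334,-25],[427,-367,-28],[466,-401,-30]]' --rotation '[[0,0,-5],[0,0,-10],[0,0,-16],[0,0,-21],[0,0,-26],[0,0,-31],[0,0,-37],[0,0,-42],[0,0,-47],[0,0,-52],[0,0,-58],[0,0,-63]]' --gripper '[1,1,1,1,1,1,1,1,1,1,1,1]'

```text
time_s: 2.8
tcp_pos: [0.4541, -0.2425, 0.2564]
tool_rot: [180.0, 0.0, 77.7]
ft_force: [1.5, -0.8, -0.4]
finger_gap: 0.998
grasp_force: 0.0
```

>>> servo_tool --linear '[[35,15,0],[70,30,0],[102,45,0],[102,45,0],[102,45,0]]' --rotation '[[0,0,0],[0,0,0],[0,0,0],[0,0,0],[0,0,0]]' --gripper '[0.5,0.5,0.5,0.5,0.5]'

```text
time_s: 3.22
tcp_pos: [0.5203, -0.1534, 0.2557]
tool_rot: [-180.0, -0.0, 77.5]
ft_force: [0.6, 0.4, 0.7]
finger_gap: 0.499
grasp_force: 0.0
```

Run:
```python
from h import *
c=arm.capture("wrist"); cv2.imwrite("pics/w1.png",c["pixels"])
import pickle; pickle.dump(c,open("w1.pkl","wb"))
print(c["origin"],c["attitude"])
for q in ["sine_base","lip","roller","landing","quadrant","stack_low","stack_mid","stack_tall"]:
    for d in arm.find_in(c,q)[:3]:
        w=world(c,d["location"]); print(q,round(d["score"],2),np.round(w,3),np.round(proj(c,w)))
print(arm.observe()["q"])
```

```text
[ 0.53479764 -0.08875125  0.39828161] [ 1.64743265e+02  3.18489497e-02 -1.24321922e+01]
sine_base 0.9 [ 0.606 -0.03   0.049] [375.  38.]
sine_base 0.87 [0.415 0.032 0.01 ] [194.  26.]
lip 0.66 [ 0.601 -0.013  0.054] [368.  19.]
roller 0.77 [ 0.597 -0.015  0.051] [365.  24.]
roller 0.77 [0.406 0.043 0.039] [171.  10.]
landing 0.91 [0.416 0.029 0.013] [194.  29.]
landing 0.65 [ 0.608 -0.029  0.048] [377.  36.]
stack_low 0.69 [ 0.548 -0.275  0.03 ] [361. 253.]
stack_mid 0.88 [ 0.494 -0.244  0.04 ] [315. 244.]
stack_mid 0.84 [ 0.506 -0.133  0.032] [304. 154.]
stack_tall 0.64 [ 0.596 -0.014  0.05 ] [363.  23.]
stack_tall 0.44 [ 0.439 -0.257  0.02 ] [277. 254.]
[-1.93451308e+01 -1.03514697e+01  9.69208353e+01  9.81776265e-04
  9.34222238e+01 -6.66007122e+00]
```

View pics/w1.png

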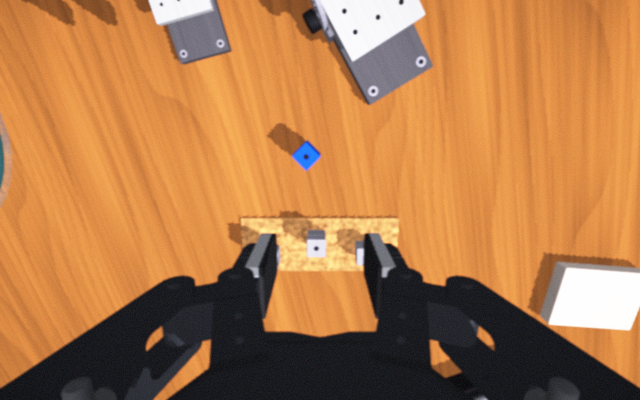

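Run:
```python
from h import *
import pickle
c=pickle.load(open("w1.pkl","rb")); im=c["pixels"]
a=cv2.resize(im[0:120,290:450],None,fx=4,fy=4,interpolation=cv2.INTER_CUBIC)
b=cv2.resize(im[205:280,230:410],None,fx=4,fy=4,interpolation=cv2.INTER_CUBIC)
o=np.zeros((480+ -0,800,3),np.uint8); o[:480,:640]=a; cv2.imwrite("pics/c1.png",o[:, :640])
s=cv2.imread("pics/side0.png")[270:330,285:420]; s=cv2.resize(s,None,fx=5,fy=5,interpolation=cv2.INTER_CUBIC)
o=np.zeros((600,720,3),np.uint8); o[:300]=b; o[300:600,:675]=s; cv2.imwrite("pics/c2.png",o)
p=ray(c,(370,103),.016);q=ray(c,(431,66),.016); print(p,q,np.linalg.norm(p-q))
```

```text
[ 0.59455202 -0.09246168  0.016     ] [ 0.67007913 -0.06738328  0.016     ] 0.07958185307292392
```

View pics/c1.png

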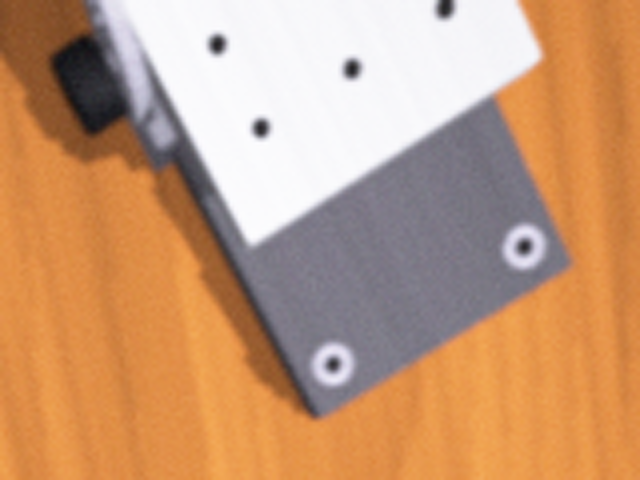

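View pics/c2.png

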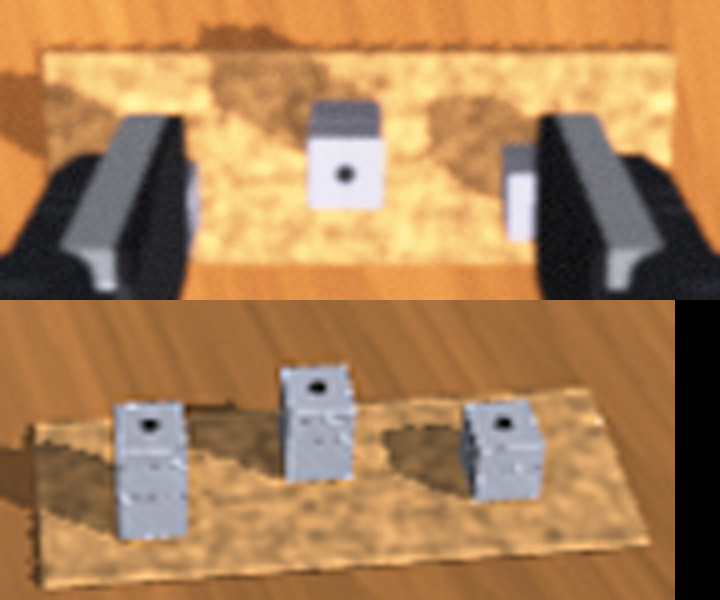

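```bash
cat >> h.py <<'E'
def basefit(c,obs,x0):
    from scipy.optimize import least_squares
    def pts(v):
        x,y,yaw,th=v; Rz=R.from_euler('z',yaw).as_matrix(); C,S=np.cos(th),np.sin(th)
        L=dict(bl=[.172,-.042,.016],br=[.172,.042,.016],pl=[.122*C-.0235*S,-.042,.0285+.122*S+.0235*C],pr=[.122*C-.0235*S,.042,.0285+.122*S+.0235*C])
        return {k:Rz@np.array(p)+[x,y,0] for k,p in L.items()}
    f=lambda v: np.concatenate([proj(c,pts(v)[k])-obs[k] for k in obs])
    s=least_squares(f,x0,x_scale=[.1,.1,.1,.1]); return s.x,s.fun
E
python3 - <<'E'
from h import *
import pickle
c=pickle.load(open("w1.pkl","rb"))
g=lambda u,v,ox,oy:np.array([(u-1.5)/4+ox,(v-1.5)/4+oy])
obs=dict(bl=g(321,415,290,0),br=g(571,264,290,0),pl=g(250,246,290,0),pr=g(543,55,290,0))
v,r=basefit(c,obs,[.57,.08,-1.25,.03]); print(v,np.degrees(v[2:]),np.round(r,1))
p=[ray(c,g(u,w,230,205),.0382) for u,w in [(308,137),(384,137),(384,210),(308,210)]]
print(np.round(p,4),np.mean(p,0)); d=p[1]-p[0]; d2=p[2]-p[3];print(np.degrees(np.arctan2(d[1],d[0])),np.degrees(np.arctan2(d2[1],d2[0])))
Rz=R.from_euler('z',v[2]).as_matrix()
for x in [0,.094,.122,.148,.172]: print(x,Rz@[x,0,0]+[v[0],v[1],0])
print(np.linalg.norm(ray(c,obs["bl"],.016)-ray(c,obs["br"],.016)))
E
```

```text
[ 0.57879221  0.08257742 -1.24761949  0.00352315] [-71.48333106   0.20186184] [-0.5  1.   1.3 -0.4 -0.4 -0.7 -0.4  0.3]
[[ 0.4851 -0.2361  0.0382]
 [ 0.5084 -0.2413  0.0382]
 [ 0.5031 -0.2658  0.0382]
 [ 0.4794 -0.2606  0.0382]] [ 0.49400081 -0.25093689  0.0382    ]
-12.418516154744175 -12.416297090895533
0 [0.57879221 0.08257742 0.        ]
0.094 [ 0.60864478 -0.00655632  0.        ]
0.122 [ 0.61753704 -0.0331068   0.        ]
0.148 [ 0.62579413 -0.05776081  0.        ]
0.172 [ 0.63341606 -0.08051836  0.        ]
0.08144074852959793
```

```bash
cat >> h.py <<'E'
BASE=[.5788,.0826,-71.48]
def Rtool(yaw,tilt): # yaw of tool x before tilting; tilt about tool y
    return R.from_euler('z',yaw,degrees=True)*R.from_euler('x',180,degrees=True)*R.from_euler('y',tilt,degrees=True)
def b2w(p): # mm in base frame -> m world
    return R.from_euler('z',BASE[2],degrees=True).apply(np.array(p,float)/1000)+[BASE[0],BASE[1],0]
def w2b(p): return 1000*R.from_euler('z',-BASE[2],degrees=True).apply(np.array(p)-[BASE[0],BASE[1],0])
def go(pw,Rt,off=(0,0,0)): # off: tool-frame point (mm) that should be at pw
    s=arm.observe(); R0=R.from_euler('xyz',s["tool_rot"],degrees=True)
    tcp=np.array(pw)-Rt.apply(np.array(off)/1000)
    print("lin",np.round(1000*R0.inv().apply(tcp-s["tcp_pos"]),1),"rot",np.round((R0.inv()*Rt).as_rotvec(degrees=True),1))
YB=180+BASE[2]
E
python3 - <<'E'
from h import *
go(b2w([200,0,130]),Rtool(YB,50))
E
```

```text
lin [ 74.1 109.3 126. ] rot [ 13.6  48.7 -29.2]
```

>>> servo_tool --linear '[[8,12,14],[16,24,28],[25,36,42],[33,48,56],[41,61,70],[49,73,84],[58,85,98],[66,97,112],[74,109,126],[74,109,126],[74,109,126],[74,109,126]]' --rotation '[[1.5,5.4,-3.2],[3,10.8,-6.5],[4.5,16.2,-9.7],[6,21.6,-13],[7.6,27,-16.2],[9.1,32.5,-19.5],[10.6,37.9,-22.7],[12.1,43.3,-26],[13.6,48.7,-29.2],[13.6,48.7,-29.2],[13.6,48.7,-29.2],[13.6,48.7,-29.2]]' --gripper '[0,0,0,0,0,0,0,0,0,0,0,0]'

```text
time_s: 4.67
tcp_pos: [0.6422, -0.1068, 0.1307]
tool_rot: [180.0, -49.8, 108.5]
ft_force: [-0.6, 0.7, 0.4]
finger_gap: -0.001
grasp_force: 0.0
```

Run:
```python
from h import *
s=arm.observe(); print(np.round(s["q"]),s["ft_force"],w2b(s["tcp_pos"]))
for x,z in [(145,42),(130,37),(118,37),(110,60),(99,87)]: go(b2w([x,0,z]),Rtool(YB,50),(11,0,0))
for n in ["side","scene"]:
    c=arm.capture(n); cv2.imwrite(f"pics/{n}1.png",c["pixels"])
```

```text
[-26.  26.  79.  36. 111. -42.] [-0.56391794  0.71136731  0.41527449] [ 1.99731790e+02 -2.06578608e-02  1.30742487e+02]
lin [-43.5   0.   99.1] rot [0.  0.2 0. ]
lin [-37.7   0.  113.8] rot [0.  0.2 0. ]
lin [-29.9   0.  122.9] rot [0.  0.2 0. ]
lin [ -7.2   0.  114.2] rot [0.  0.2 0. ]
lin [ 20.5   0.  105.2] rot [0.  0.2 0. ]
```

>>> servo_tool --linear '[[-9,0,20],[-18,0,40],[-26,0,60],[-35,0,80],[-43,0,99],[-41,0,106],[-38,0,114],[-38,0,114],[-38,0,114]]' --rotation '[[0,0,0],[0,0,0],[0,0,0],[0,0,0],[0,0,0],[0,0,0],[0,0,0],[0,0,0],[0,0,0]]' --gripper '[0,0,0,0,0,0,0,0,0]'

```text
time_s: 5.52
tcp_pos: [0.6226, -0.0469, 0.0294]
tool_rot: [179.8, -49.9, 108.7]
ft_force: [0.8, -0.6, -0.1]
finger_gap: -0.002
grasp_force: 0.0
```

Run:
```python
from h import *
s=arm.observe(); print(s["ft_force"],w2b(s["tcp_pos"]))
for x,z in [(118,37),(110,60),(99,87)]: go(b2w([x,0,z]),Rtool(YB,50),(11,0,0))
o=[]
c=arm.capture("wrist"); o.append(c["pixels"][:300,150:450])
for n in ["side","scene"]:
    c=arm.capture(n); u=proj(c,b2w([125,0,35])).astype(int); 
    k=cv2.resize(c["pixels"][u[1]-45:u[1]+45,u[0]-60:u[0]+60],(400,300),interpolation=cv2.INTER_CUBIC); o.append(k)
out=np.zeros((600,700,3),np.uint8); out[:300,:300]=o[0]; out[:300,300:]=o[1]; out[300:,300:]=o[2]; cv2.imwrite("pics/v2.png",out)
```

```text
[ 0.7963953  -0.64085812 -0.14979966] [136.71456189   0.44155256  29.44212689]
lin [ 6.8 -0.4  9.5] rot [0.  0.1 0.1]
lin [29.6 -0.4  0.8] rot [0.  0.1 0.1]
lin [57.3 -0.3 -8.2] rot [0.  0.1 0.1]
```

View pics/v2.png

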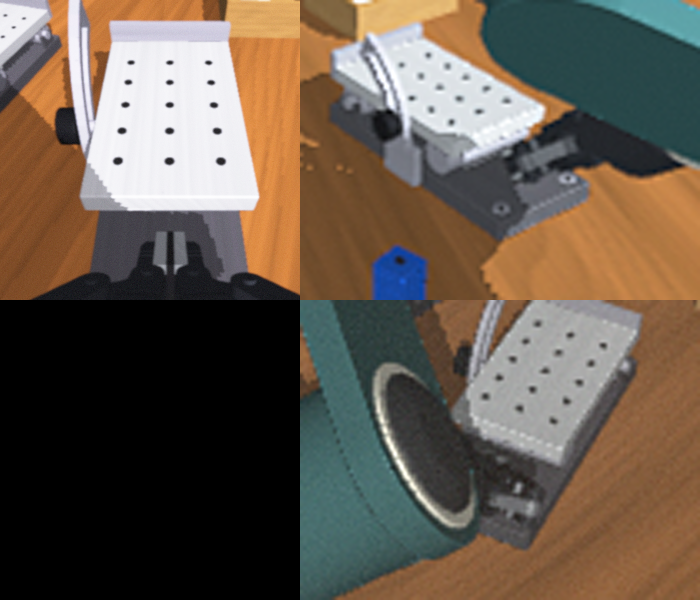

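The fingers sit centred in front of the lip, and the wrist crop shows the tips at (170,240) below the lip edge at y≈205. I'll insert them and start lifting.

>>> servo_tool --linear '[[3,0,5],[7,0,9.5],[7,0,9.5],[11,0,8],[15,0,6.5]]' --rotation '[[0,0,0],[0,0,0],[0,0,0],[0,0,0],[0,0,0]]' --gripper '[0,0,0,0,0]'

```text
time_s: 6.08
tcp_pos: [0.6173, -0.0332, 0.0342]
tool_rot: [-179.9, -49.9, 108.5]
ft_force: [2.6, -6.8, -8.7]
finger_gap: -0.001
grasp_force: 5.9
```

>>> servo_tool --linear '[[5,0,-2],[10,0,-4],[14.6,0,-5.7],[19,0,-7],[24,0,-9],[29,0,-10],[34,0,-12],[38,0,-13],[42,0,-14.7],[44,0,-15.5],[44,0,-15.5],[44,0,-15.5]]' --rotation '[[0,0,0],[0,0,0],[0,0,0],[0,0,0],[0,0,0],[0,0,0],[0,0,0],[0,0,0],[0,0,0],[0,0,0],[0,0,0],[0,0,0]]' --gripper '[0,0,0,0,0,0,0,0,0,0,0,0]'

```text
time_s: 7.08
tcp_pos: [0.6122, -0.0173, 0.0786]
tool_rot: [180.0, -50.0, 108.6]
ft_force: [-0.3, -2.9, -3.5]
finger_gap: -0.004
grasp_force: 2.1
```

Run:
```python
from h import *
s=arm.observe(); print(s["ft_force"],w2b(s["tcp_pos"]), w2b(s["tcp_pos"]+R.from_euler('xyz',s["tool_rot"],degrees=True).apply([.011,0,0])))
```

```text
[-0.31872695 -2.85928242 -3.52338996] [ 1.05378516e+02 -8.02403283e-02  7.85540517e+01] [ 9.83049029e+01 -9.11150215e-02  8.69780577e+01]
```

>>> servo_tool --linear '[[-4,0,0],[-6,0,-8],[-6,0,-25],[-6,0,-45],[-6,0,-65],[-6,0,-65]]' --rotation '[[0,0,0],[0,0,0],[0,0,0],[0,0,0],[0,0,0],[0,0,0]]' --gripper '[0,0,0,0,0,0]'

```text
time_s: 7.58
tcp_pos: [0.6309, -0.0708, 0.1186]
tool_rot: [179.7, -49.9, 108.7]
ft_force: [0.4, -0.8, 0.6]
finger_gap: -0.002
grasp_force: 0.0
```

Run:
```python
from h import *
c=arm.capture("wrist"); cv2.imwrite("pics/v3.png",c["pixels"])
import pickle; pickle.dump(c,open("w3.pkl","wb"))
for th in [22,24,26,28]:
    t=np.radians(th); print(th,[np.round(proj(c,b2w([122*np.cos(t)-h*np.sin(t),y,28.5+122*np.sin(t)+h*np.cos(t)]))) for h in (11.5,23.5) for y in (-42,42)])
print(arm.observe()["ft_force"])
# next: over the mid stack
for z in (120,): go([.494,-.2509,z/1000],Rtool(77.6,45),(0,0,-15))
go([.494,-.2509,.027],Rtool(77.6,45),(0,0,-15))
```

```text
22 [array([258., 198.]), array([380., 198.]), array([256., 183.]), array([382., 183.])]
24 [array([257., 192.]), array([380., 193.]), array([255., 177.]), array([382., 177.])]
26 [array([257., 187.]), array([381., 187.]), array([255., 170.]), array([383., 171.])]
28 [array([256., 181.]), array([381., 181.]), array([255., 164.]), array([383., 164.])]
[ 0.57341469  0.24676595 -0.7262964 ]
lin [ -82.5 -181.4  -86.7] rot [-22.7  -4.8  21. ]
lin [-153.7 -181.6  -26.8] rot [-22.7  -4.8  21. ]
```

View pics/v3.png

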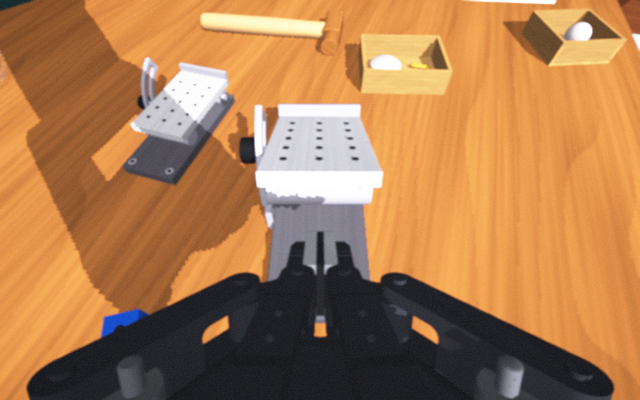

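Run:
```python
from h import *
go([.494,-.2509,.12],Rtool(77.6,50),(0,0,-15))
```

```text
lin [ -81.3 -180.9  -86.8] rot [-23.6   0.1  20. ]
```

>>> servo_tool --linear '[[-12,-26,-12],[-23,-52,-25],[-35,-78,-37],[-46,-103,-50],[-58,-129,-62],[-70,-155,-74],[-81,-181,-87],[-81,-181,-87],[-81,-181,-87]]' --rotation '[[-3.4,0,2.9],[-6.7,0,5.7],[-10.1,0,8.6],[-13.5,0,11.4],[-16.9,0,14.3],[-20.2,0,17.1],[-23.6,0.1,20],[-23.6,0.1,20],[-23.6,0.1,20]]' --gripper '[0.5,0.5,0.5,0.5,0.5,0.5,0.5,0.5,0.5]'

```text
time_s: 8.38
tcp_pos: [0.4946, -0.2391, 0.1093]
tool_rot: [-179.7, -50.1, 77.3]
ft_force: [0.5, 0.1, -0.2]
finger_gap: 0.499
grasp_force: 0.0
```

Run:
```python
from h import *
s=arm.observe(); print(s["tcp_pos"],s["tool_rot"],s["ft_force"],np.round(s["q"]))
c=arm.capture("wrist"); cv2.imwrite("pics/v4.png",c["pixels"])
for q in ["stack_mid","stack_low","stack_tall"]:
    for d in arm.find_in(c,q)[:3]:
        w=world(c,d["location"]); print(q,round(d["score"],2),np.round(w,3),np.round(proj(c,w)))
E=R.from_euler('z',-12.4,degrees=True)
for dx,dy in [(-12,-12),(12,-12),(12,12),(-12,12)]:
    print(np.round(proj(c,np.array([.494,-.2509,.0382])+E.apply([dx/1000,dy/1000,0]))))
go([.494,-.2509,.05],Rtool(77.6,50),(0,0,-15))
go([.494,-.2509,.026],Rtool(77.6,50),(0,0,-15))
```

```text
[ 0.49464837 -0.23909073  0.10927926] [-179.73378647  -50.06963866   77.30671288] [ 0.45226215  0.14377164 -0.18072623] [-48.  11. 100.  39. 101. -39.]
stack_mid 0.77 [ 0.494 -0.254  0.04 ] [324. 314.]
stack_mid 0.57 [ 0.504 -0.141  0.031] [307. 185.]
stack_mid 0.3 [0.355 0.285 0.014] [169.   5.]
stack_low 0.65 [ 0.562 -0.293  0.03 ] [440. 355.]
stack_low 0.26 [0.616 0.226 0.01 ] [331.   7.]
stack_tall 0.71 [ 0.415 -0.26   0.049] [197. 350.]
[304. 329.]
[342. 329.]
[340. 292.]
[305. 292.]
lin [-54.2   0.9  42.7] rot [-0.2 -0.1 -0. ]
lin [-72.6   1.   58.2] rot [-0.2 -0.1 -0. ]
```

View pics/v4.png

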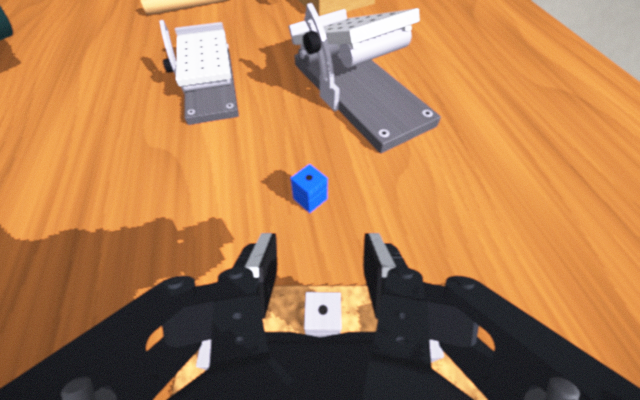

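>>> servo_tool --linear '[[-14,0.3,11],[-27,0.5,21],[-41,0.8,32],[-54,0.9,43],[-59,1,47],[-64,1,51],[-68,1,55],[-72.6,1,58],[-72.6,1,58]]' --rotation '[[0,0,0],[0,0,0],[0,0,0],[0,0,0],[0,0,0],[0,0,0],[0,0,0],[0,0,0],[0,0,0]]' --gripper '[0.5,0.5,0.5,0.5,0.5,0.5,0.5,0.5,0.5]'

```text
time_s: 9.33
tcp_pos: [0.4958, -0.2408, 0.016]
tool_rot: [-179.7, -50.0, 77.4]
ft_force: [0.4, 0.1, -0.6]
finger_gap: 0.497
grasp_force: 0.0
```

Run:
```python
from h import *
s=arm.observe(); print(s["tcp_pos"],s["ft_force"])
c=arm.capture("side"); u=proj(c,[.494,-.25,.03]).astype(int); a=c["pixels"][u[1]-60:u[1]+60,u[0]-80:u[0]+80]
c=arm.capture("scene"); u=proj(c,[.494,-.25,.03]).astype(int); b=c["pixels"][u[1]-60:u[1]+60,u[0]-80:u[0]+80]
cv2.imwrite("pics/v5.png",cv2.resize(np.hstack([a,b]),(800,300),interpolation=cv2.INTER_CUBIC))
```

```text
[ 0.49582755 -0.24077019  0.01601264] [ 0.43361006  0.11858882 -0.63605412]
```

View pics/v5.png

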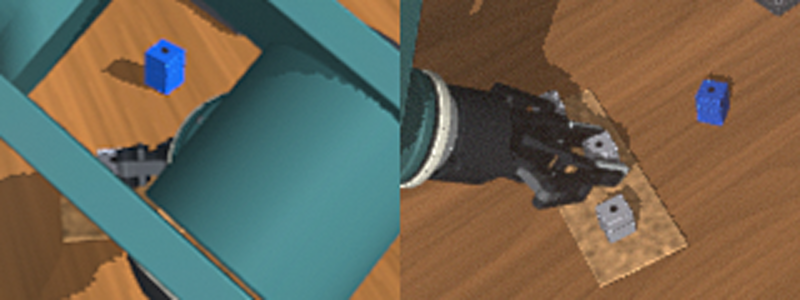

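The fingers straddle the mid stack, between px (560,130) and (625,175) in the scene crop, with the neighbours clear. I'll close and lift.

>>> servo_tool --linear '[[0,0,0],[0,0,0],[0,0,0],[0,0,0],[0,0,0],[0,0,0],[8,0,-6.7],[23,0,-19],[46,0,-38],[69,0,-58],[77,0,-64],[77,0,-64]]' --rotation '[[0,0,0],[0,0,0],[0,0,0],[0,0,0],[0,0,0],[0,0,0],[0,0,0],[0,0,0],[0,0,0],[0,0,0],[0,0,0],[0,0,0]]' --gripper '[0.15,0.15,0.15,0.15,0.15,0.15,0.15,0.15,0.15,0.15,0.15,0.15]' --newtons 50

```text
time_s: 10.43
tcp_pos: [0.4969, -0.241, 0.1197]
tool_rot: [179.9, -49.9, 77.7]
ft_force: [-0.3, -0.6, -1.6]
finger_gap: 0.272
grasp_force: 49.1
```

```bash
cat >> h.py <<'E'
_R=Rtool(77.5,50); OFF=_R.inv().apply(1000*(np.array([.494,-.2509,.004])-[.4958,-.2408,.016])); OFF[1]=0
E
python3 - <<'E'
from h import *
print(OFF)
go(b2w([175,0,80]),Rtool(YB,50),OFF)
E
```

```text
[-15.78122265   0.          -0.13864286]
lin [102.5  95.3 164.9] rot [ 23.7   0.1 -19.8]
```

>>> servo_tool --linear '[[13,12,20],[26,24,41],[38,36,62],[51,48,82],[64,60,103],[77,71,124],[90,83,144],[102.5,95.3,165],[102.5,95.3,165],[102.5,95.3,165]]' --rotation '[[3,0,-2.5],[5.9,0,-5],[8.9,0,-7.4],[11.9,0,-9.9],[14.8,0,-12.4],[17.8,0,-14.9],[20.7,0.1,-17.3],[23.7,0.1,-19.8],[23.7,0.1,-19.8],[23.7,0.1,-19.8]]' --gripper '[0.15,0.15,0.15,0.15,0.15,0.15,0.15,0.15,0.15,0.15]'

```text
time_s: 11.27
tcp_pos: [0.6304, -0.0712, 0.0868]
tool_rot: [-179.6, -50.3, 108.4]
ft_force: [-0.7, 0.3, -0.5]
finger_gap: 0.273
grasp_force: 49.3
```

Run:
```python
from h import *
s=arm.observe(); print(s["tool_rot"],s["finger_gap"],s["grasp_force"])
for x,z in [(140,35),(128,19),(95,19),(95,17)]: go(b2w([x,0,z]),Rtool(YB,50),OFF)
c=arm.capture("wrist"); im=c["pixels"].copy()
for dx in (-12,12):
    for dy in (-12,12):
        for h in (80,114.2):
            cv2.circle(im,tuple(np.round(proj(c,b2w([175+dx,dy,h]))).astype(int)),2,(0,0,255) if h>100 else (0,255,0),-1)
o=cv2.resize(im[130:330,180:460],None,fx=2.8,fy=2.8); cv2.imwrite("pics/v6.png",o)
```

```text
[-179.56934532  -50.30785464  108.35846429] 0.2733318355929639 49.311094880104065
lin [-9.9  0.2 50.4] rot [-0.3 -0.3 -0.1]
lin [-14.6   0.3  69.9] rot [-0.3 -0.3 -0.1]
lin [ 6.5  0.4 95.3] rot [-0.3 -0.3 -0.1]
lin [ 5.   0.4 96.6] rot [-0.3 -0.3 -0.1]
```

View pics/v6.png

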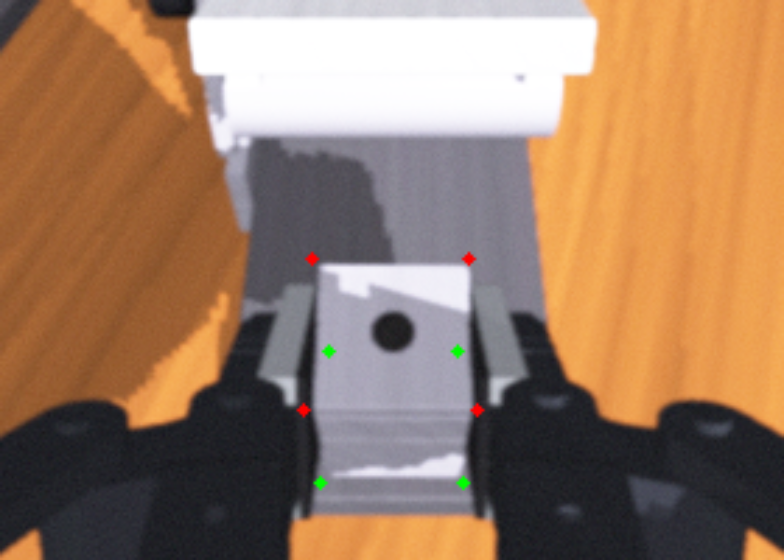

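```bash
cat > fit.py <<'E'
from h import *
from scipy.optimize import least_squares
def stackfit(c,obs,g):
    # stack local: origin bottom centre, x along base x. unknown base x,y,z(mm), tilt about y, yaw
    L=dict(fl=[-12,-12,34.2],fr=[-12,12,34.2],nl=[12,-12,34.2],nr=[12,12,34.2],bl=[12,-12,0],br=[12,12,0])
    def P(v,k): return b2w(R.from_euler('yz',[v[3],v[4]],degrees=True).apply(L[k])+v[:3])
    f=lambda v:np.concatenate([proj(c,P(v,k))-obs[k] for k in obs])
    s=least_squares(f,g,x_scale=[10,10,10,10,10]); return s.x,s.fun
E
python3 - <<'E'
from fit import *
c=arm.capture("wrist"); k=lambda u,v:np.array([u/2.8+180-.3,v/2.8+130-.3])
o=dict(fl=k(318,264),fr=k(469,264),nl=k(314,410),nr=k(472,410))
print(stackfit(c,o,[175,0,80,0,0]))
o.update(bl=k(318,514),br=k(470,514))
print(stackfit(c,o,[175,0,80,0,0]))
g=cv2.cvtColor(c["pixels"],cv2.COLOR_BGR2GRAY)[:,315:325].mean(1); d=np.diff(g); print([(i,round(d[i])) for i in range(215,325) if abs(d[i])>4])
s=arm.observe(); print(w2b(s["tcp_pos"]+R.from_euler('xyz',s["tool_rot"],degrees=True).apply(OFF/1000)))
o=cv2.resize(c["pixels"][210:325,270:370],None,fx=5,fy=5,interpolation=cv2.INTER_CUBIC); cv2.imwrite("pics/v7.png",o)
E
```

```text
(array([ 1.68508765e+02, -4.47286752e-01,  7.09328840e+01,  5.55194196e+00,
       -9.50930879e-02]), array([ 0.71227736, -0.14297877, -0.7647683 , -0.12065057, -0.37505537,
        0.07984846,  0.42340811,  0.16172557]))
(array([ 1.80915129e+02, -4.10313310e-01,  7.96532961e+01, -8.64785754e+00,
       -3.04782321e-02]), array([-0.60773124,  1.62244619,  0.5788615 ,  1.59338665, -3.17499349,
       -0.87687005,  3.24446404, -0.8566622 ,  1.12848653, -0.68196448,
       -1.18561891, -0.63207927]))
[(218, -4), (219, -5), (220, -6), (221, -5), (222, 11), (223, 60), (224, 62), (225, 10), (230, -12), (231, -21), (232, -22), (233, -13), (239, -11), (240, -36), (241, -46), (242, -28), (243, -10), (252, 10), (253, 23), (254, 46), (255, 39), (256, 12), (275, -13), (276, -9), (277, 6), (278, 6), (279, -6), (280, -7), (285, 5), (286, 4), (287, -7), (294, 5), (295, 26), (296, 39), (297, 19), (298, -10), (299, -49), (300, -39), (304, 8), (305, 8), (307, -14), (308, -7), (311, 13), (312, 23), (313, 11)]
[173.84653267  -1.08133884  75.83278955]
```

View pics/v7.png

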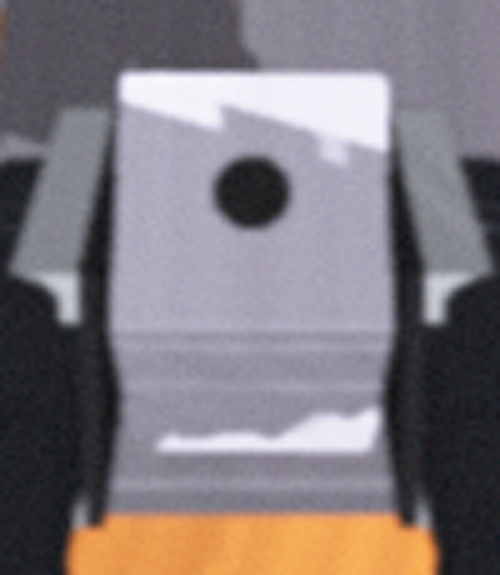

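Run:
```python
from fit import *
c=arm.capture("wrist")
g=lambda u,v:np.array([u/5+270-.4,v/5+210-.4])
obs=dict(fl=g(117,70),fr=g(390,70),nl=g(112,331),nr=g(394,331))
row=g(0,514)[1]
L=dict(fl=[-12,-12,34.2],fr=[-12,12,34.2],nl=[12,-12,34.2],nr=[12,12,34.2],b=[12,0,0])
P=lambda v,k:proj(c,b2w(R.from_euler('yz',[v[3],v[4]],degrees=True).apply(L[k])+np.array(v[:3])))
n=[173.8,-1,75.8,0,0]
print({k:np.round(P(n,k)-(obs[k] if k in obs else [P(n,k)[0],row]),1) for k in L})
f=lambda v:np.append(np.concatenate([P(v,k)-obs[k] for k in obs]),P(v,'b')[1]-row)
s=least_squares(f,n); print(np.round(s.x,1),np.round(s.fun,1))
for t in (-8,-4,0,4):
    s=least_squares(lambda w:f([w[0],w[1],w[2],t,w[3]]),[173.8,-1,75.8,0]); print(t,np.round(s.x,1),np.round(s.fun,1))
s=arm.observe(); print(s["tool_rot"],s["tcp_pos"],c["origin"],c["attitude"])
```

```text
{'fl': array([-0.1, -0.8]), 'fr': array([-0.9, -0.9]), 'nl': array([-2.1, -1.1]), 'nr': array([ 1.2, -1.2]), 'b': array([  0. , -12.4])}
[ 1.804e+02 -8.000e-01  7.930e+01 -7.700e+00 -1.000e-01] [-0.1  1.6  0.1  1.6 -2.9 -0.8  2.9 -0.8 -1.5]
-8 [ 1.806e+02 -8.000e-01  7.920e+01 -1.000e-01] [-0.1  1.7  0.1  1.7 -2.9 -1.   2.9 -0.9 -1.3]
-4 [ 1.789e+02 -8.000e-01  7.980e+01 -1.000e-01] [-0.4  1.   0.4  1.  -3.   1.   3.   1.  -4.6]
0 [ 1.77e+02 -8.00e-01  8.02e+01 -1.00e-01] [-0.7  0.6  0.7  0.5 -3.   2.8  3.   2.9 -8.3]
4 [ 1.751e+02 -8.000e-01  8.040e+01 -1.000e-01] [ -0.9   0.4   0.9   0.4  -2.9   4.5   3.    4.5 -12.1]
[-179.67176426  -50.25447652  108.22045273] [ 0.62975447 -0.0733475   0.08832389] [ 0.65182512 -0.13665938  0.23004371] [-144.97534231    0.25631078   18.54556496]
```

The stack's top-face corners match the predicted pose within 1–2 px. Its lower edge is at v≈452, and the strip below that is the base end. So it is held upright and square, and I can move in.

Run:
```python
from h import *
s=arm.observe(); print(w2b(s["tcp_pos"]+R.from_euler('xyz',s["tool_rot"],degrees=True).apply(OFF/1000)))
for x,z in [(140,35),(125,21),(95,20),(95,17)]: go(b2w([x,0,z]),Rtool(YB,50),OFF)
```

```text
[174.25301955  -1.27132005  76.2784855 ]
lin [-9.8  1.3 52.8] rot [-0.1 -0.3 -0.2]
lin [-11.    1.4  73.3] rot [-0.1 -0.3 -0.2]
lin [ 7.4  1.4 97. ] rot [-0.1 -0.3 -0.2]
lin [ 5.1  1.4 98.9] rot [-0.1 -0.3 -0.2]
```

>>> servo_tool --linear '[[-3,0.5,18],[-7,1,36],[-10,1.3,53],[-10.5,1.3,63],[-11,1.4,73],[-11,1.4,73],[-11,1.4,73]]' --rotation '[[0,0,0],[0,0,0],[0,-0.3,-0.2],[0,-0.3,-0.2],[0,-0.3,-0.2],[0,-0.3,-0.2],[0,-0.3,-0.2]]' --gripper '[0.15,0.15,0.15,0.15,0.15,0.15,0.15]'

```text
time_s: 12.0
tcp_pos: [0.6159, -0.0263, 0.0343]
tool_rot: [180.0, -49.9, 108.7]
ft_force: [0.2, -0.1, -1.7]
finger_gap: 0.273
grasp_force: 49.4
```

Run:
```python
from h import *
s=arm.observe(); print(s["tool_rot"],s["ft_force"],w2b(s["tcp_pos"]+R.from_euler('xyz',s["tool_rot"],degrees=True).apply(OFF/1000)))
for x,z in [(110,20),(95,19.5),(95,16.5)]: go(b2w([x,0,z]),Rtool(YB,50),OFF)
```

```text
[179.98341508 -49.9209767  108.66082081] [ 0.22232831 -0.07928344 -1.74305727] [125.27822372   0.66761916  22.33323579]
lin [ 8.1 -0.6 13.2] rot [-0.1  0.1  0.1]
lin [17.3 -0.6 25. ] rot [-0.1  0.1  0.1]
lin [15.  -0.6 26.9] rot [-0.1  0.1  0.1]
```

>>> servo_tool --linear '[[4,-0.3,7],[8,-0.6,13],[13,-0.6,19],[17.3,-0.6,25],[17.3,-0.6,25],[16.5,-0.6,25.7],[16.5,-0.6,25.7]]' --rotation '[[0,0,0],[0,0,0],[0,0,0],[0,0,0],[0,0,0],[0,0,0],[0,0,0]]' --gripper '[0.15,0.15,0.15,0.15,0.15,0.15,0.15]'

```text
time_s: 12.58
tcp_pos: [0.6057, 0.0025, 0.03]
tool_rot: [180.0, -49.9, 108.7]
ft_force: [0.0, 0.5, -1.5]
finger_gap: 0.274
grasp_force: 49.4
```

Run:
```python
from h import *
s=arm.observe(); print(s["tool_rot"],s["ft_force"],w2b(s["tcp_pos"]+R.from_euler('xyz',s["tool_rot"],degrees=True).apply(OFF/1000)))
c=arm.capture("wrist"); o=cv2.resize(c["pixels"][150:320,200:440],None,fx=3,fy=3,interpolation=cv2.INTER_CUBIC); cv2.imwrite("pics/v8.png",o)
```

```text
[179.984242   -49.91133621 108.69057721] [ 0.03856317  0.50969662 -1.50026938] [94.73387085  0.14643071 18.03587386]
```

>>> servo_tool --linear '[[-0.5,0,0.4],[-1,0,0.8],[-1.5,0,1.3],[-1.5,0,1.3]]' --rotation '[[0,0,0],[0,0,0],[0,0,0],[0,0,0]]' --gripper '[0.15,0.15,0.15,0.15]'

```text
time_s: 12.97
tcp_pos: [0.6059, 0.0022, 0.0291]
tool_rot: [179.9, -50.0, 108.7]
ft_force: [-3.7, -2.7, 9.1]
finger_gap: 0.275
grasp_force: 50.5
```

>>> servo_tool --linear '[[0.4,0,-0.3],[0.4,0,-0.3],[0.4,0,-0.3],[0.4,0,-0.3],[0.4,0,-0.3]]' --rotation '[[0,0,0],[0,0,0],[0,0,0],[0,0,0],[0,0,0]]' --gripper '[0.3,0.35,0.42,0.48,0.48]'

```text
time_s: 13.38
tcp_pos: [0.6057, 0.0026, 0.0284]
tool_rot: [-180.0, -49.9, 108.7]
ft_force: [-0.7, 0.3, 0.7]
finger_gap: 0.481
grasp_force: 0.0
```

>>> servo_tool --linear '[[0,0,-5],[0,0,-15],[0,0,-35],[0,0,-60],[0,0,-85],[0,0,-85],[0,0,-85]]' --rotation '[[0,0,0],[0,0,0],[0,0,0],[0,0,0],[0,0,0],[0,0,0],[0,0,0]]' --gripper '[0.48,0.48,0.48,0.48,0.48,0.48,0.48]'

```text
time_s: 13.97
tcp_pos: [0.6272, -0.0603, 0.0843]
tool_rot: [179.9, -49.8, 108.7]
ft_force: [-0.1, 0.2, 0.5]
finger_gap: 0.479
grasp_force: 0.0
```

Run:
```python
from h import *
s=arm.observe(); print(s["tool_rot"],s["ft_force"],w2b(s["tcp_pos"]))
c=arm.capture("wrist"); cv2.imwrite("pics/w9.png",c["pixels"])
for q in ["stack_mid","roller","lip"]:
    for d in arm.find_in(c,q)[:2]:
        w=world(c,d["location"]); print(q,round(d["score"],2),np.round(w2b(w),1),np.round(proj(c,w)))
# predicted stack front face corners vs image gradients
P=lambda x,y,z:np.round(proj(c,b2w([x,y,z])),1)
for y in(-12,12):
    for z in (16,50.2): print(y,z,P(107,y,z))
g=cv2.cvtColor(c["pixels"],cv2.COLOR_BGR2GRAY)
v=int(P(107,0,33)[1]); r=g[v-2:v+3].mean(0); d=np.diff(r); print("row",v,[(i,round(d[i])) for i in range(270,370) if abs(d[i])>5])
for u in (300,320,340):
    r=g[:,u-3:u+4].mean(1); d=np.diff(r); print("col",u,[(i,round(d[i])) for i in range(130,330) if abs(d[i])>7])
go(b2w([100,0,150]),Rtool(YB,0))
```

```text
[179.85145327 -49.84020348 108.70622815] [-0.14667689  0.17350351  0.46434921] [150.901423     0.54182269  84.34962044]
stack_mid 0.81 [104.1  -0.5  48.4] [318. 207.]
stack_mid 0.65 [ 177.4 -140.8   29.9] [ 83. 327.]
roller 0.92 [83.8 -9.1 75.3] [305. 159.]
roller 0.69 [ -46.  -152.2   41. ] [164.  81.]
lip 0.97 [ -46.1 -153.2   37.3] [165.  85.]
lip 0.89 [86.2 -2.2 81.2] [316. 156.]
-12 16 [303.5 233.5]
-12 50.2 [301.3 209.7]
12 16 [334.9 233.5]
12 50.2 [337.  209.8]
row 222 [(287, 10), (288, 8), (301, 13), (302, 27), (303, 19), (330, 10), (331, 17), (332, 21), (333, 18), (335, -27), (336, -37), (337, -18)]
col 300 [(146, 24), (147, 12), (186, -11), (187, -22), (188, -40), (189, -34), (190, -8), (224, 11), (228, 8), (321, 10), (324, -12), (327, 15), (328, 21), (329, 9)]
col 320 [(131, -21), (132, -56), (133, -58), (134, 12), (135, 63), (136, 47), (137, 14), (146, 24), (147, 13), (186, -10), (187, -15), (189, 12), (190, -29), (191, -68), (192, -50), (193, -16), (196, 10), (197, 39), (198, 41), (199, 18), (209, -9), (210, -12), (212, 12), (228, 18), (229, 37), (230, 25), (232, -38), (233, -40), (234, -14), (321, 8), (323, -7), (324, -15), (327, 12), (328, 26), (329, 11)]
col 340 [(146, 25), (147, 17), (186, -9), (187, -23), (188, -31), (189, -23), (321, 8), (322, 9), (323, -9), (324, -13), (327, 16), (328, 28), (329, 11)]
lin [83.   0.1 -6.1] rot [ -0.1 -50.    0.1]
```

>>> servo_tool --linear '[[10,0,-12],[22,0,-20],[35,0,-24],[47,0,-22],[60,0,-16],[72,0,-10],[83,0,-6],[83,0,-6],[83,0,-6]]' --rotation '[[0,-6,0],[0,-13,0],[0,-20,0],[0,-27,0],[0,-34,0],[0,-41,0],[0,-48,0],[0,-50,0],[0,-50,0]]' --gripper '[0,0,0,0,0,0,0,0,0]'

```text
time_s: 14.92
tcp_pos: [0.6102, -0.0103, 0.1513]
tool_rot: [179.9, 0.2, 108.9]
ft_force: [-0.5, -0.7, 0.2]
finger_gap: 0.0
grasp_force: 0.0
```

Run:
```python
from h import *
s=arm.observe(); print(s["tool_rot"],s["ft_force"],w2b(s["tcp_pos"]))
go(b2w([101,0,106]),Rtool(YB,0));go(b2w([101,0,96]),Rtool(YB,0))
```

```text
[179.93351975   0.19722886 108.88724361] [-0.4506421  -0.72930266  0.16893014] [ 98.03136858   0.26711527 151.2792905 ]
lin [-2.8 -0.3 45.3] rot [0.1 0.2 0.4]
lin [-2.8 -0.4 55.3] rot [0.1 0.2 0.4]
```

>>> servo_tool --linear '[[-1,0,15],[-3,0,30],[-3,0,42],[-3,0,45],[-3,0,47],[-3,0,49],[-3,0,51],[-3,0,53],[-3,0,55]]' --rotation '[[0,0,0],[0,0,0],[0,0,0],[0,0,0],[0,0,0],[0,0,0],[0,0,0],[0,0,0],[0,0,0]]' --gripper '[0,0,0,0,0,0,0,0,0]'

```text
time_s: 15.67
tcp_pos: [0.6126, -0.0163, 0.0967]
tool_rot: [179.9, 0.2, 108.6]
ft_force: [0.7, -4.4, 6.3]
finger_gap: 0.0
grasp_force: 2.9
```

>>> servo_tool --linear '[[0,0,0.7],[0,0,1.4],[0,0,2.1],[0,0,2.8],[0,0,2.8]]' --rotation '[[0,0,0],[0,0,0],[0,0,0],[0,0,0],[0,0,0]]' --gripper '[0,0,0,0,0]'

```text
time_s: 16.08
tcp_pos: [0.6126, -0.0162, 0.0939]
tool_rot: [179.9, 0.2, 108.6]
ft_force: [2.7, -3.0, 5.0]
finger_gap: 0.0
grasp_force: 2.3
```

>>> servo_tool --linear '[[0,0,0.4],[0,0,0.8],[0,0,1.2],[0,0,1.2]]' --rotation '[[0,0,0],[0,0,0],[0,0,0],[0,0,0]]' --gripper '[0,0,0,0]'

```text
time_s: 16.42
tcp_pos: [0.6125, -0.016, 0.0926]
tool_rot: [179.9, 0.1, 108.7]
ft_force: [0.9, -3.2, 4.2]
finger_gap: -0.003
grasp_force: 2.4
```

>>> servo_tool --linear '[[0,0,0.3],[0,0,0.6],[0,0,0.6]]' --rotation '[[0,0,0],[0,0,0],[0,0,0]]' --gripper '[0,0,0]'

```text
time_s: 16.67
tcp_pos: [0.6125, -0.016, 0.0919]
tool_rot: [179.9, 0.1, 108.7]
ft_force: [1.0, -3.7, 5.8]
finger_gap: 0.003
grasp_force: 2.7
```

>>> servo_tool --linear '[[0,0,0.3],[0,0,0.6],[0,0,0.6]]' --rotation '[[0,0,0],[0,0,0],[0,0,0]]' --gripper '[0,0,0]'

```text
time_s: 16.92
tcp_pos: [0.6126, -0.016, 0.0917]
tool_rot: [179.9, 0.1, 108.7]
ft_force: [0.1, -3.8, 7.9]
finger_gap: -0.002
grasp_force: 4.4
```

>>> servo_tool --linear '[[0,0,0.3],[0,0,0.5],[0,0,0.5]]' --rotation '[[0,0,0],[0,0,0],[0,0,0]]' --gripper '[0,0,0]'

```text
time_s: 17.17
tcp_pos: [0.6126, -0.0161, 0.0916]
tool_rot: [179.9, 0.2, 108.7]
ft_force: [-1.7, -3.8, 11.4]
finger_gap: -0.003
grasp_force: 6.0
```

>>> servo_tool --linear '[[0,0,0.4],[0,0,0.8],[0,0,1.2],[0,0,1.2]]' --rotation '[[0,0,0],[0,0,0],[0,0,0],[0,0,0]]' --gripper '[0,0,0,0]'

```text
time_s: 17.5
tcp_pos: [0.6128, -0.0161, 0.0913]
tool_rot: [179.8, 0.2, 108.7]
ft_force: [-4.6, -4.4, 20.1]
finger_gap: 0.0
grasp_force: 9.9
```

>>> servo_tool --linear '[[0,0,-1],[0,0,-3],[0,0,-15],[0,0,-45],[0,0,-80],[0,0,-100],[0,0,-100],[0,0,-100]]' --rotation '[[0,0,0],[0,0,0],[0,0,0],[0,0,0],[0,0,0],[0,0,0],[0,0,0],[0,0,0]]' --gripper '[0,0,0,0,0,0,0,0]'

```text
time_s: 18.17
tcp_pos: [0.6122, -0.0154, 0.1904]
tool_rot: [179.9, 0.1, 108.7]
ft_force: [0.1, -0.5, -0.7]
finger_gap: -0.004
grasp_force: 0.0
```

Run:
```python
from h import *
print(arm.observe()["ft_force"])
P=lambda c,x,y,z:np.round(proj(c,b2w([x,y,z])),1)
for n in ["side","scene"]:
    c=arm.capture(n)
    for q in ["stack_low","stack_mid","stack_tall","lip"]:
        for d in arm.find_in(c,q)[:2]:
            w=world(c,d["location"]); print(n,q,round(d["score"],2),np.round(w,3),np.round(w2b(w),0))
c=arm.capture("wrist")
g=cv2.cvtColor(c["pixels"],cv2.COLOR_BGR2GRAY)
for th in (19,20,21,22):
    t=np.radians(th); print(th,[P(c,122*np.cos(t)-23.5*np.sin(t),y,28.5+122*np.sin(t)+23.5*np.cos(t)) for y in(-20,0,20)])
for u in (280,300,340,360):
    r=g[:,u-3:u+4].mean(1); d=np.diff(r); print("col",u,[(i,round(d[i])) for i in range(100,330) if abs(d[i])>10])
```

```text
[ 0.14940759 -0.49132064 -0.6604205 ]
side stack_low 0.55 [ 0.549 -0.288  0.027] [ 342. -146.   27.]
side stack_low 0.27 [ 0.587 -0.006  0.028] [ 87. -20.  28.]
side stack_mid 0.76 [ 0.502 -0.14   0.022] [ 186. -144.   22.]
side stack_mid 0.58 [0.592 0.006 0.072] [ 77. -12.  72.]
side stack_tall 0.62 [ 0.423 -0.269  0.031] [ 284. -259.   31.]
side stack_tall 0.53 [0.592 0.002 0.072] [ 81. -13.  72.]
side lip 0.88 [0.592 0.003 0.07 ] [ 79. -12.  70.]
side lip 0.81 [0.414 0.077 0.041] [ -47. -158.   41.]
scene stack_low 0.74 [ 0.439 -0.262  0.037] [ 283. -242.   37.]
scene stack_low 0.62 [ 0.565 -0.285  0.033] [ 345. -130.   33.]
scene stack_mid 0.63 [ 0.612 -0.018  0.037] [106.  -0.  37.]
scene stack_mid 0.62 [ 0.509 -0.138  0.028] [ 187. -136.   28.]
scene stack_tall 0.7 [ 0.436 -0.265  0.034] [ 284. -245.   34.]
scene stack_tall 0.67 [0.599 0.025 0.075] [61.  1. 75.]
scene lip 0.74 [0.417 0.086 0.038] [ -54. -152.   38.]
scene lip 0.73 [0.596 0.02  0.067] [65. -3. 67.]
19 [array([295.1, 201. ]), array([319.8, 201.1]), array([344.5, 201.1])]
20 [array([294.9, 200.3]), array([319.8, 200.4]), array([344.7, 200.5])]
21 [array([294.7, 199.6]), array([319.8, 199.7]), array([344.9, 199.8])]
22 [array([294.5, 198.8]), array([319.8, 198.9]), array([345.1, 199. ])]
col 280 [(200, -12), (201, -66), (202, -54), (237, 10), (268, -16), (269, -17), (273, -10), (275, -11), (276, -11), (277, -13), (278, -11)]
col 300 [(200, -10), (201, -53), (202, -45), (203, -12), (237, 15), (238, 11), (239, -11), (240, -39), (241, -51), (242, -24)]
col 340 [(201, -50), (202, -47), (203, -12), (236, 12), (237, 22), (238, 14), (240, -42), (241, -57), (242, -28)]
col 360 [(201, -39), (202, -38), (268, -11), (270, -14), (277, -17), (278, -15)]
```

```bash
python3 -c "
from station import arm
print(arm.close_job())"
```

```text
the job is handed in; nothing more can be done
None
```

The job is handed in, but no verdict came back. By my measurements the sine plate is set near 20°, its roller pressed at about 20 N onto the 34.2 mm stack standing about 95 mm from the hinge. The other two stacks look unmoved, and I never went near the box or mallet but did not re-measure them. I viewed 11 pictures, one over the limit of 10.

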